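Unplug a logger module and pack it in its carton

ROBOT

A 6-joint arm with a two-finger parallel gripper is mounted at the origin on the work surface. World frame = base frame: x ahead of the robot, y to its left, z up, the work surface at z = 0. Lengths are in mm, angles in degrees, forces in N, time in s.
With the tool pointing down it reaches from about 350 to 850 mm from the base axis. Payload 8.1 kg.
Tool frame: the origin (TCP) lies between the finger pads; the fingertips stand 22 mm ahead of it and the grasp point (between the pads) lies 3 mm ahead of it; z points along the fingers, y is the line along which they close (so a half turn about z gives the same grasp; the last joint's range is limited). The gripper opens to 85 mm and grips with 20 to 120 N. Pads are 22 mm wide; open, the fingers measure 114 mm over their backs; the gripper's body (76 mm by 85 mm) begins 54 mm behind the grasp point. The pads swing forward as they close: fully open they stand 13 mm farther back than shut.
Start: joints at [-73.018, 7.471, 85.268, -0, 87.261, -4.893], TCP at [223.575, -556.794, 253.292] pointing down, gripper open.
Joint ranges: [-169.43, 169.43], [-51.17, 129.36], [1.28, 143.12], [-76.62, 256.62], [0, 156.53], [-152.29, 152.29]. Speed limits (degrees/s): [136.94, 136.94, 159.86, 180, 180, 180].

INTERFACE

Orientations are given as [roll, pitch, yaw] about the fixed x, y, z axes, in that order (R = Rz(yaw) Ry(pitch) Rx(roll)).
In Python, from bench import r, vision gives the robot as it stands.
- The arm moves only by the tool step_arm, never from a script. Its argument "targets" is a list that holds one entry, the list of rows, each a list of 6 numbers: the shift along the world's x, y, z in mm, then the turn, a rotation vector about the world's x, y, z in rad. In form: [[[x, y, z, rx, ry, rz], ...]]. A call has 1 to 12 rows; each row is the pose to reach, as a shift and turn from the pose commanded when the call began; what a row does not reach only later rows make up. A row lasts 1/12 s, in which the tool goes at most 41.7 mm and 7.16 degrees, less where a joint would pass 70% of its speed; a pose out of reach is approached as far as the arm can. A call with a gripper value outside its range is refused whole. "fingers" is the gripper's target within -1 to 1 (shut at 1, half-way at 0, fully open at -1), set as the call begins (left out, the last holds). The fingers move at their own pace and stop on an object; "newtons" is the grip in N (left out, the last holds). Time passes only in rows, so rows that repeat a pose let the fingers close. It gives the time, the measured TCP pose, the force, the opening and the grip force at its end, in the units of the state.
- r.sense(): the state, without advancing time (a new reading comes with each control period).
- vision.snapshot(name): name is "scene" or "side" or "wrist"; returns a dict with "img" (480x640x3 uint8, blue, green, red), "mtx" (3x3 intrinsics, pixels), "eye" and "attitude" of the camera in the world. Camera axes: x right, y up, looking along -z (the intrinsics and any distortion apply to the point x, -y, -z); pixel columns grow to the right and rows downward; lengths in mm; the calibration is good to about 2 mm. A picture is of the moment at which its call begins. There is no depth.
- r.hand_in(): hands the job in; it is judged then, once.
The state is a dict: "time": time; "joint_pos": joint angles; "qd": joint speeds; "joint_efforts": joint torques, N m; "tool_pos": TCP position; "tcp_rot": TCP orientation; "ft_force": force on the tool from outside, world axes, zero at the start; "wrist_torque": the same for the moment, N m; "finger_gap": finger opening in mm; "grip_force": force on a finger pad.
Only numpy, scipy, OpenCV 4.12 (cv2) and the standard library are available. Lean on these libraries where they do the work, as an engineer would, in place of code of your own. Each camera call takes 0.05 s, during which the arm holds its last target. There are 200 camera calls.

TASK

The paddle-topped logger module is going back for calibration. First swing both of the carton's half-open flaps outward past upright, then pull the module with the flat paddle grip out of the dock, against its spring catch, and set it down inside the carton without dropping it. Leave the round-topped module plugged in, the flaps open and everything else where it stands.

Things in the scene. Friction and masses are not known exactly. Their poses are not given: they have to be found in the camera images.
- dock: Fixed grey docking block, 110 (x) x 220 (y) x 45 mm high; two identical sockets in its top, 50 mm either side of its centre along its own y. Origin: centre of underside. Sprung balls in each socket snap into notches of a module's stem; a straight upward pull of about 8 to 20 N frees it, and after 30 mm of travel the stem is clear.
- paddle_module: Module to pack, loose, about 140 g, white plastic, 89 mm tall: a stem 22 (x) x 30 (y) x 27 mm in the socket, then a body 34 (x) x 44 (y) x 26 mm resting on the dock's top, then a flat upright paddle grip 12 thick (x) x 40 wide (y) x 36 mm tall. Origin: centre of the stem's underside, 18 mm above the table when plugged in; x and y parallel to the dock's. In either socket.
- paddle_grip (a point): Point to hold on the paddle module: centre of the paddle in x and y, 75 mm above the module's origin (22 mm above the top of its body, 14 mm below the paddle's top). Axes as the module's: the paddle is 12 mm thick along x.
- knob_module: The module that must stay plugged in: also white, same stem and body, but a round knob 28 mm across and 30 mm tall on top, 83 mm tall in all. Origin: centre of the stem's underside; in the other socket, 100 mm from the paddle module.
- carton: Fixed open cardboard carton, 170 (x) x 180 (y) x 100 mm high outside, walls and floor 4 mm thick. Origin: centre of its underside; z up. A flap is hinged along the rim of each of the two sides that face its own +y and -y.
- flap_left (a joint): Hinge angle of the flap on the carton's +y side: 0 lies flat over the opening, 1.57 stands upright, grows as it swings up and outward, stop at 2.4. Starts half open at 0.5 to 1.0; a stiff crease, so it stays where it is left.
- flap_right (a joint): The same for the flap on the carton's -y side.
- flap_left_hinge (a point): Middle of the left flap's hinge line (along the carton's x) on the rim of the +y side, 100 mm above the table. The flap is 164 mm long along the hinge, 60 mm from hinge to free edge, 4 mm thick. Axes as the carton's.
- flap_right_hinge (a point): The same for the flap on the -y side.
- flap_left_edge (a point): Middle of the left flap's free edge; moves with the flap.
- flap_right_edge (a point): Middle of the right flap's free edge; moves with the flap.
- jar_low: Bystander: small amber jar, 50 mm across, 45 mm tall. Origin: centre of its underside.
- jar_tall: Bystander: small amber jar, 44 mm across, 55 mm tall. Origin: centre of its underside.
- vial: Bystander: little white vial with a black cap, 24 mm across, 45 mm tall, between dock and carton. Origin: centre of its underside.
- marker: Bystander: marker pen lying flat, 135 mm long, 14 mm wide. Origin: under its middle.
- tweezers: Bystander: steel tweezers lying flat, 145 mm long, 6 mm high. Origin: near their middle, on the table.
There are look-alikes about, which are no part of the job. What is shaped like the paddle_module but purple or red is not meant.

How it is judged (in metres and radians):
On the way, in this order (a step that is already met when the one before it is completed fails the run):
1. both carton flaps swung outward past upright (value of joint each of flap_left, flap_right above 1.6 rad), for 0.2 s.
2. the paddle module drawn fully out of its socket, its foot above the dock's top (z of paddle_module in the frame of dock above 0.047 m), for 0.2 s.
At the end, for the whole second after the job is handed in: The paddle module rests, released, inside the carton: its foot and its grip point within the walls and below the rim; both flaps still stand open (over 1.55 rad); the round-topped module is still plugged in (moved less than 8 mm) (x of paddle_module in the frame of carton between -0.085 and 0.085 m and y of paddle_module in the frame of carton between -0.09 and 0.09 m and z of paddle_module in the frame of carton between 0 and 0.1 m and x of paddle_grip in the frame of carton between -0.085 and 0.085 m and y of paddle_grip in the frame of carton between -0.09 and 0.09 m and z of paddle_grip in the frame of carton between 0 and 0.1 m and linear speed of paddle_module below 0.02 m/s and value of joint each of flap_left, flap_right above 1.55 rad and distance of knob_module from where it was at the start of the episode below 0.008 m); the robot touches nothing.
It fails at once if the round-topped module pulled or knocked out of its seat (moved more than 10 mm) (distance of knob_module from where it was at the start of the episode above 0.01 m).
It fails at once if the paddle module dropped or thrown (faster than 1.0 m/s, as after a 5 cm fall, without the fingers on it) (linear speed of paddle_module above 1 m/s and contact force between paddle_module and the fingers below 0.1 N).
It fails at once if a jar, the vial, the marker or the tweezers moved more than 30 mm (distance of any of jar_low, jar_tall, vial, marker, tweezers from where it was at the start of the episode above 0.03 m).
It also fails if it takes over 64 s, if anything falls off the work surface, if the arm or the gripper's body presses on something with over 40 N, if the wrist force passes 120 N, or if a joint passes its speed limit or range.

## Working session

There is one attempt and no reset: what is moved stays moved. The work goes in short steps, Python scripts to look and compute and a tool call to move; the robot and the scene stay as the last step left them, time stands still between calls to the robot, and variables do not carry over. Pictures are saved under pics/ and viewed, at most 10 in all, crops included, and the job is handed in when it is done.

Besides the shell and the picture viewer there is one more tool, called as name(argument=value, ...) on one line, values as JSON. step_arm: Moves the arm, as the interface text tells. Its arguments: {"type":"object","properties":{"targets":{"type":"array"},"fingers":{"type":"number"},"newtons":{"type":"number"}},"required":["targets"]}

```bash
mkdir -p pics; ls; python3 - <<'E'
from bench import r, vision
import cv2
for n in("scene","side"):
    s=vision.snapshot(n); cv2.imwrite(f"pics/{n}0.png",s["img"]); print(n,{k:v for k,v in s.items() if k!="img"})
print(r.sense())
E
```

```text
pics
scene {'mtx': array([[518.44310772,   0.        , 331.02012135],
       [  0.        , 518.44310772, 237.31649256],
       [  0.        ,   0.        ,   1.        ]]), 'eye': array([1005.68338176, -450.55139659, 1139.82977572]), 'attitude': array([32.04489423,  0.40435528, 43.60289835])}
side {'mtx': array([[489.76897866,   0.        , 312.68037262],
       [  0.        , 489.76897866, 242.72083982],
       [  0.        ,   0.        ,   1.        ]]), 'eye': array([423.82990453, 800.3979276 , 833.04390689]), 'attitude': array([  47.35101816,    0.54728516, -170.46020368])}
{'time': 0.1, 'joint_pos': array([-7.30185682e+01,  7.50958070e+00,  8.53234471e+01, -9.80108469e-04,
        8.72606784e+01, -4.89371980e+00]), 'qd': array([ 0.0007374 , -0.04820966, -0.19234907,  0.05472173,  0.05155833,
        0.0134029 ]), 'joint_efforts': array([ 2.22264345e-03, -5.70951319e+01, -5.01942301e+01, -1.93187097e-04,
        8.13948456e-03, -4.43319902e-05]), 'tool_pos': array([ 223.42713482, -556.35986128,  252.35790118]), 'tcp_rot': array([-1.79906552e+02, -7.01851881e-03,  2.18751935e+01]), 'ft_force': array([0.88409827, 0.11014938, 0.30128215]), 'wrist_torque': array([-0.01951938, -0.01135764,  0.02439103]), 'grip_force': 0.0, 'finger_gap': 85.43616368399923}
```

View pics/scene0.png

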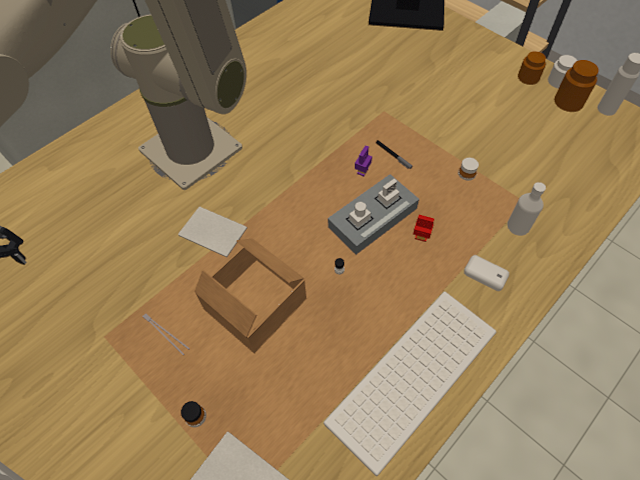

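View pics/side0.png

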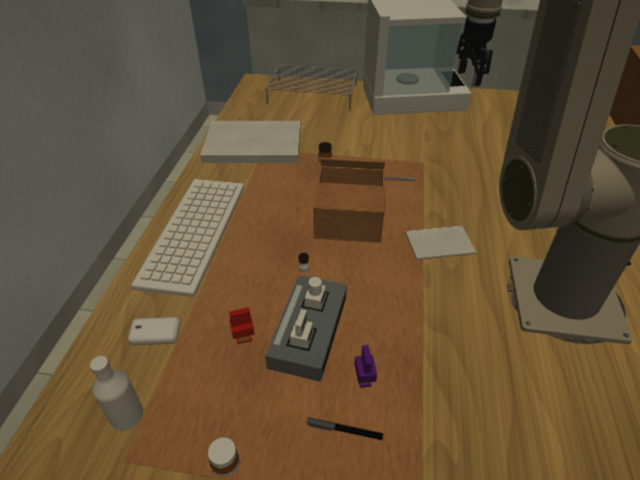

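The scene picture shows the carton near (256,290) with both flaps half open, the dock near (373,213), the paddle at (390,188) and the knob at (360,210). In the side picture the carton is near (350,205), the paddle at (302,325) and the knob at (315,290). I'll zoom in to pick points.

```bash
cat > h.py <<'E'
import numpy as np, cv2
from scipy.spatial.transform import Rotation as R
from bench import r, vision
def cam(s):
    A=R.from_euler("xyz",s["attitude"],degrees=True).as_matrix()@np.diag([1,-1,-1.])  # cv camera axes in world
    return A,np.array(s["eye"]),np.array(s["mtx"])
def proj(s,P):
    A,e,K=cam(s); p=(np.atleast_2d(P)-e)@A@K.T; return p[:,:2]/p[:,2:]
def onz(s,uv,z):
    A,e,K=cam(s); d=A@np.linalg.inv(K)@np.array([*uv,1.]); return e+d*(z-e[2])/d[2]
E
python3 - <<'E'
import cv2,numpy as np,pickle
from h import *
S={n:vision.snapshot(n) for n in("scene","side")}; pickle.dump(S,open("S0.pkl","wb"))
def c(n,x,y):
    i=cv2.resize(S[n]["img"][y:y+100,x:x+133],(400,300),interpolation=cv2.INTER_CUBIC); return i
cv2.imwrite("pics/m1.png",np.vstack([np.hstack([c("scene",185,235),c("scene",310,165)]),np.hstack([c("side",290,148),c("side",250,278)])]))
E
```

```text
(no output)
```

View pics/m1.png

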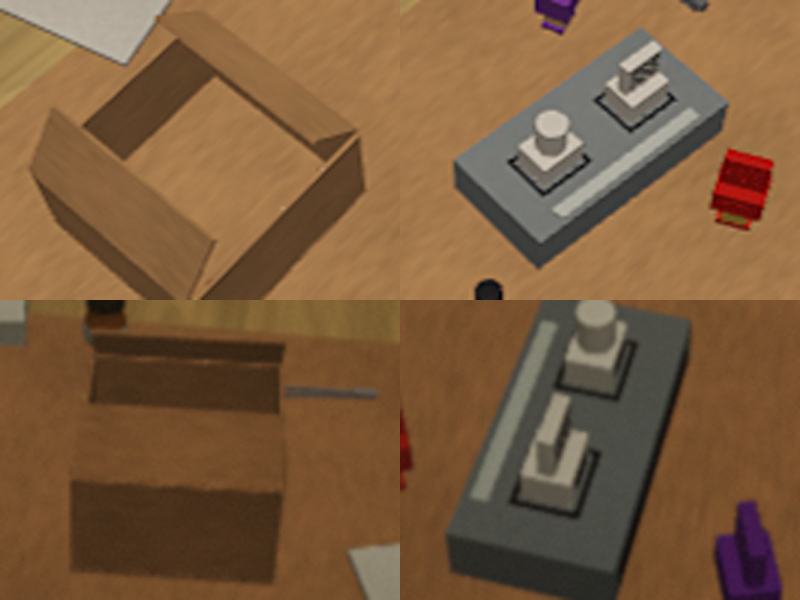

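Corner picks are clear in both views, so I'll fit carton, flap and dock poses by least squares.

```bash
cat > fit.py <<'E'
import pickle
from h import *
from scipy.optimize import least_squares
S=pickle.load(open("S0.pkl","rb"))
k=133/400
sc=lambda ox,oy,px,py,qx,qy:(ox+(px-qx+.5)*k-.5,oy+(py-qy+.5)/3-.5)
def rz(p,P):
    c,s=np.cos(p[2]),np.sin(p[2]); P=np.array(P,float); return np.array([p[0]+c*P[0]-s*P[1],p[1]+s*P[0]+c*P[1],P[2]])
D=[("scene",sc(310,165,*q,400,0),P) for q,P in [((643,30),(-55,110,45)),((727,103),(55,110,45)),((540,240),(55,-110,45)),((455,163),(-55,-110,45))]]
D+=[("side",sc(250,278,*q,400,300),P) for q,P in [((690,320),(-55,-110,45)),((450,533),(55,110,45)),((618,570),(-55,110,45))]]
f=lambda p:np.concatenate([proj(S[n],rz(p,P))[0]-q for n,q,P in D])
g=onz(S["scene"],(373,213),45); o=least_squares(f,[g[0],g[1],0],loss="soft_l1"); dock=o.x
print("dock",o.x[:2],np.degrees(o.x[2]),f(o.x).round(1))
for y in(50,-50): print("sockets",rz(dock,(0,y,93)))
for n in S: print(n,proj(S[n],np.array([rz(dock,(0,50,107)),rz(dock,(0,-50,101))])).round(1))
fl=lambda s,x,a:(x,s*(90-60*np.cos(a)),100+60*np.sin(a))
C=[("scene",sc(185,235,*q,0,0),P) for q,P in [((360,133),lambda a,b:(85,90,100)),((50,110),lambda a,b:fl(-1,-82,b)),((215,240),lambda a,b:fl(-1,82,b)),((30,172),lambda a,b:(-85,-90,100)),((160,15),lambda a,b:fl(1,-82,a)),((318,145),lambda a,b:fl(1,82,a))]]
C+=[("side",sc(290,148,*q,0,300),P) for q,P in [((70,483),lambda a,b:(85,90,100)),((280,487),lambda a,b:(-85,90,100)),((72,570),lambda a,b:(85,90,0)),((274,580),lambda a,b:(-85,90,0)),((75,405),lambda a,b:fl(1,82,a)),((286,415),lambda a,b:fl(1,-82,a)),((92,335),lambda a,b:fl(-1,82,b)),((285,345),lambda a,b:fl(-1,-82,b))]]
f2=lambda p:np.concatenate([proj(S[n],rz(p,P(p[3],p[4])))[0]-q for n,q,P in C])
g=onz(S["scene"],(256,285),50); o=least_squares(f2,[g[0],g[1],0,.8,.8],loss="soft_l1")
print("carton",o.x,np.degrees(o.x[2]),f2(o.x).round(1))
car=o.x
for nm,P in dict(Lh=(0,90,100),Le=fl(1,0,car[3]),Rh=(0,-90,100),Re=fl(-1,0,car[4])).items(): print(nm,rz(car,P).round(1))
for n,u in dict(vial=(339,262)).items(): print(n,onz(S["scene"],u,45))
for u in [(192,410),(469,165)]: print("jar",onz(S["scene"],u,45))
print("marker",onz(S["scene"],(394,154),10),"tweez",onz(S["scene"],(168,333),5),"purple",onz(S["scene"],(363,160),30))
E
python3 fit.py
```

```text
dock [544.8301409  179.80276043] -5.319499988085403 [-1.8 -1.3 -0.1 -0.9 -0.1  1.1 -1.  -1.  -0.1 -1.  -1.1  0.2 -0.9  0.4]
sockets [549.4656142  229.58742059  93.        ]
sockets [540.19466759 130.01810027  93.        ]
scene [[389.1 182.9]
 [359.8 205.8]]
side [[300.8 316.5]
 [314.3 280.8]]
carton [ 5.05128317e+02 -2.02318237e+02  6.81140004e-02  8.64216315e-01
  8.66770982e-01] 3.9026447479130977 [-0.4  0.2  1.2 -0.7  0.6  0.3 -1.5 -0.5 -1.9  0.2 -0.6 -2.  -0.4 -1.3
  1.1  1.2 -0.7  0.6 -0.4  1.2  0.6 -0.4 -0.6 -0.2 -1.3 -0.6 -0.6 -0.9]
Lh [ 499.  -112.5  100. ]
Le [ 501.7 -151.4  145.6]
Rh [ 511.3 -292.1  100. ]
Re [ 508.6 -253.4  145.7]
vial [590.06120436   2.63776433  45.        ]
jar [ 608.82783419 -461.41186728   45.        ]
jar [640.45494529 466.57234914  45.        ]
marker [449.36407845 382.78677102  10.        ] tweez [ 415.5315816  -391.02703261    5.        ] purple [410.50057047 292.13217095  30.        ]
```

The fit residuals are about 1 px, and all sizes and reaches are plausible. The dock is at (545,180) with yaw −5.3°, and the carton at (505,−202) with yaw 3.9°. Both flaps are at about 0.87 rad. The paddle is at about (549,230).

I'll start by moving over the carton with the fingers shut and the yaw already set for the paddle.

step_arm(targets=[[[282,354,10,0,0,1.096],[282,354,10,0,0,1.096],[282,354,10,0,0,1.096],[282,354,10,0,0,1.096],[282,354,10,0,0,1.096],[282,354,10,0,0,1.096],[282,354,10,0,0,1.096],[282,354,10,0,0,1.096],[282,354,10,0,0,1.096],[282,354,10,0,0,1.096],[282,354,10,0,0,1.096],[282,354,10,0,0,1.096]]], fingers=1, newtons=40)

```text
time: 1.2
tool_pos: [508.7, -197.4, 263.3]
tcp_rot: [179.9, -0.1, 85.0]
ft_force: [1.6, -0.4, 0.3]
finger_gap: -0.1
grip_force: 0.0
```

step_arm(targets=[[[0,0,0,0,0,0],[0,0,0,0,0,0],[0,0,0,0,0,0],[0,0,0,0,0,0]]])

```text
time: 1.53
tool_pos: [504.9, -203.9, 263.2]
tcp_rot: [-180.0, 0.0, 84.6]
ft_force: [0.4, -0.4, 0.0]
finger_gap: -0.1
grip_force: 0.0
```

step_arm(targets=[[[0,0,-30,0,0,0],[0,0,-60,0,0,0],[0,0,-90,0,0,0],[0,0,-116,0,0,0],[0,10,-116,0,0,0],[0,18,-116,0,0,0],[0,26,-116,0,0,0],[0,34,-116,0,0,0],[0,40,-116,0,0,0],[0,46,-116,0,0,0],[0,52,-116,0,0,0],[0,58,-115,0,0,0]]])

```text
time: 2.53
tool_pos: [505.9, -144.2, 148.9]
tcp_rot: [179.9, 0.0, 84.7]
ft_force: [-0.3, -1.4, 0.3]
finger_gap: -0.1
grip_force: 0.5
```

step_arm(targets=[[[0,5,1,0,0,0],[0,10,3,0,0,0],[0,15,5,0,0,0],[0,20,7,0,0,0],[0,25,9,0,0,0],[0,30,10,0,0,0],[0,35,10,0,0,0],[0,40,10,0,0,0],[0,43,10,0,0,0],[0,43,10,0,0,0]]])

```text
time: 3.37
tool_pos: [505.5, -101.0, 158.2]
tcp_rot: [-180.0, -0.0, 84.7]
ft_force: [0.6, 0.2, -0.2]
finger_gap: 0.2
grip_force: 0.0
```

step_arm(targets=[[[0,-20,0,0,0,0],[0,-45,-5,0,0,0],[0,-70,-10,0,0,0],[0,-95,-10,0,0,0],[0,-115,-10,0,0,0],[0,-125,-10,0,0,0],[0,-133,-10,0,0,0],[0,-140,-10,0,0,0],[0,-147,-10,0,0,0],[0,-153,-10,0,0,0],[0,-159,-9,0,0,0],[0,-165,-6,0,0,0]]])

```text
time: 4.37
tool_pos: [505.4, -266.6, 151.9]
tcp_rot: [-180.0, -0.0, 84.7]
ft_force: [-0.3, 1.0, 0.1]
finger_gap: 0.0
grip_force: 0.3
```

step_arm(targets=[[[2,-6,2,0,0,0],[4,-12,4,0,0,0],[4,-18,6,0,0,0],[4,-24,6,0,0,0],[4,-30,6,0,0,0],[4,-36,6,0,0,0],[4,-38,6,0,0,0],[4,-38,6,0,0,0],[4,-20,10,0,0,0],[4,15,30,0,0,0],[4,50,60,0,0,0],[4,80,100,0,0,0]]])

```text
time: 5.37
tool_pos: [508.0, -192.2, 240.9]
tcp_rot: [-179.8, -0.1, 84.7]
ft_force: [1.0, -1.2, 0.0]
finger_gap: 0.0
grip_force: 0.0
```

```bash
python3 - <<'E'
from h import *
S={n:vision.snapshot(n) for n in("scene","side")}
i=[cv2.resize(S[n]["img"][y:y+150,x:x+200],(400,300),interpolation=cv2.INTER_CUBIC) for n,x,y in(("scene",160,205),("side",260,90))]
cv2.imwrite("pics/m2.png",np.hstack(i)); print(r.sense()["tool_pos"])
E
```

```text
[ 512.40476509 -192.35405752  249.14717519]
```

View pics/m2.png

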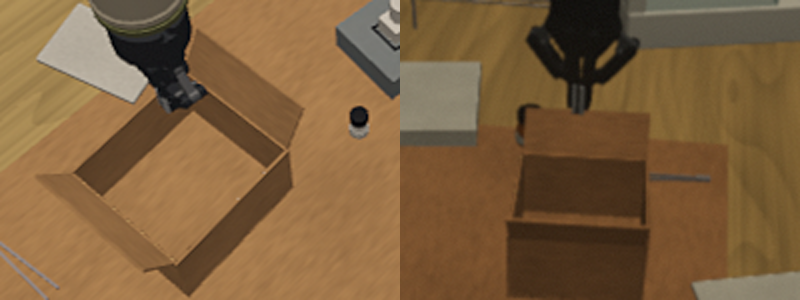

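Both flaps now lean outward: the right flap's edge is at crop (40,178)–(145,270) and the left's at (195,30)–(300,105). Next I'll move above the paddle and open the fingers.

step_arm(targets=[[[40,422,15,0,0,0],[40,422,15,0,0,0],[40,422,15,0,0,0],[40,422,15,0,0,0],[40,422,15,0,0,0],[40,422,15,0,0,0],[40,422,15,0,0,0],[40,422,15,0,0,0],[40,422,15,0,0,0],[40,422,15,0,0,0],[40,422,15,0,0,0],[40,422,15,0,0,0]]], fingers=-1)

```text
time: 6.47
tool_pos: [549.2, 230.4, 257.0]
tcp_rot: [-180.0, -0.0, 84.9]
ft_force: [-0.1, -0.7, -0.3]
finger_gap: 85.4
grip_force: 0.0
```

step_arm(targets=[[[0,0,0,0,0,0],[0,0,0,0,0,0],[0,0,0,0,0,0],[0,0,0,0,0,0],[0,0,0,0,0,0],[0,0,0,0,0,0]]])

```text
time: 6.97
tool_pos: [549.8, 226.6, 257.4]
tcp_rot: [180.0, -0.0, 84.6]
ft_force: [0.2, 0.1, -0.2]
finger_gap: 85.5
grip_force: 0.0
```

```bash
python3 - <<'E'
from h import *
s=vision.snapshot("wrist"); print(s["eye"],s["attitude"],r.sense()["tool_pos"],r.sense()["finger_gap"])
import pickle; pickle.dump(s,open("W.pkl","wb"))
c,sn=np.cos(-.0928),np.sin(-.0928)
P=np.array([[549.5+c*a-sn*b,229.6+sn*a+c*b,107] for a in(-6,6) for b in(-20,20)])
q=proj(s,P); print(q); i=s["img"].copy()
for p in q: cv2.circle(i,tuple(int(v) for v in p),3,(0,0,255),1)
cv2.imwrite("pics/w1.png",i)
E
```

```text
[557.21507396 298.86128522 378.44223232] [-1.67560917e+01  2.36684505e-03 -5.45596340e+00] [549.72827372 226.79604834 257.42941706] 85.18599042578795
[[316.08459715 251.66140479]
 [315.56109595 199.438673  ]
 [331.91333692 251.62515701]
 [332.05543344 199.39921328]]
```

View pics/w1.png

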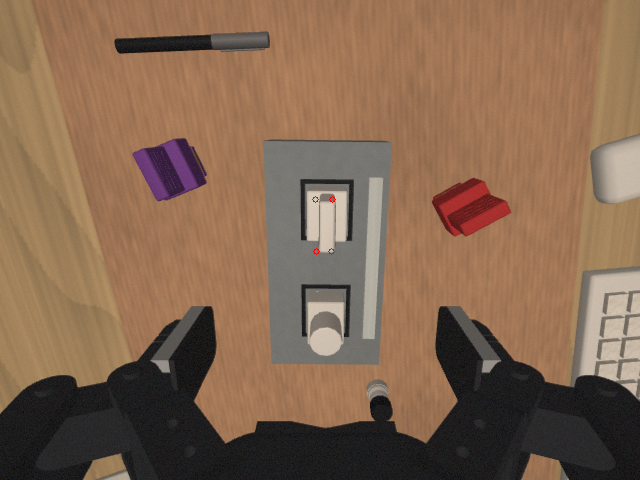

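The overlay lands on the paddle to within about 3 px: its top is at (319–335, 200–251), so it sits about 2 mm farther in +x. Yaw is good. I'll descend and grip.

step_arm(targets=[[[2,3,-30,0,0,0],[2,3,-60,0,0,0],[2,3,-90,0,0,0],[2,3,-115,0,0,0],[2,3,-135,0,0,0],[2,3,-148,0,0,0],[2,3,-158,0,0,0],[2,3,-158,0,0,0],[2,3,-158,0,0,0],[2,3,-158,0,0,0]]])

```text
time: 7.85
tool_pos: [552.7, 230.8, 101.0]
tcp_rot: [179.9, -0.1, 84.7]
ft_force: [-0.1, 0.1, 0.3]
finger_gap: 85.7
grip_force: 0.0
```

step_arm(targets=[[[0,0,0,0,0,0],[0,0,0,0,0,0],[0,0,0,0,0,0],[0,0,0,0,0,0],[0,0,0,0,0,0],[0,0,0,0,0,0],[0,0,0,0,0,0],[0,0,0,0,0,0],[0,0,0,0,0,0],[0,0,0,0,0,0],[0,0,0,0,0,0],[0,0,0,0,0,0]]], fingers=1, newtons=70)

```text
time: 8.85
tool_pos: [551.7, 230.5, 99.5]
tcp_rot: [180.0, -0.0, 84.7]
ft_force: [-1.3, 0.5, 3.5]
finger_gap: 11.1
grip_force: 68.6
```

The grip is on the paddle (gap about 11–12 mm). I'll pull straight up, slowly.

step_arm(targets=[[[0,0,2,0,0,0],[0,0,4,0,0,0],[0,0,6,0,0,0],[0,0,9,0,0,0],[0,0,12,0,0,0],[0,0,15,0,0,0],[0,0,19,0,0,0],[0,0,23,0,0,0],[0,0,27,0,0,0],[0,0,32,0,0,0],[0,0,37,0,0,0],[0,0,42,0,0,0]]])

```text
time: 9.85
tool_pos: [551.9, 230.5, 142.3]
tcp_rot: [180.0, -0.0, 84.7]
ft_force: [0.4, -0.2, -1.9]
finger_gap: 10.8
grip_force: 69.8
```

step_arm(targets=[[[0,0,15,0,0,0],[0,0,30,0,0,0],[0,0,50,0,0,0],[0,0,70,0,0,0],[0,0,90,0,0,0],[0,0,110,0,0,0],[0,0,130,0,0,0],[0,0,145,0,0,0],[0,0,150,0,0,0],[0,0,150,0,0,0]]])

```text
time: 10.68
tool_pos: [552.4, 230.7, 293.5]
tcp_rot: [179.8, -0.1, 84.7]
ft_force: [0.7, 0.4, -1.2]
finger_gap: 10.8
grip_force: 69.8
```

```bash
python3 - <<'E'
from h import *
s=vision.snapshot("wrist"); cv2.imwrite("pics/w2.png",s["img"]); S=vision.snapshot("side")
a=cv2.resize(s["img"],(400,300)); b=cv2.resize(S["img"][200:380,200:440],(400,300)); cv2.imwrite("pics/m3.png",np.hstack([a,b])); print(r.sense()["tool_pos"],r.sense()["tcp_rot"])
E
```

```text
[551.34723326 230.3497704  290.4656482 ] [-1.79956696e+02  1.80065902e-02  8.46720156e+01]
```

View pics/m3.png

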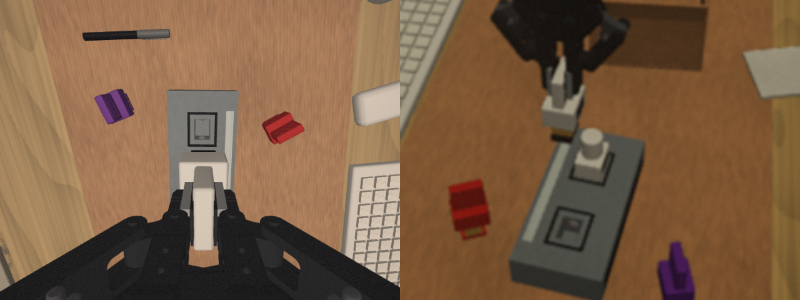

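The module is held upright, its socket at side crop (570,230) is empty, and the knob is still seated. I'll carry it over the carton.

step_arm(targets=[[[-2,-15,0,0,0,0],[-5,-45,0,0,0,0],[-9,-82,0,0,0,0],[-13,-120,0,0,0,0],[-17,-158,0,0,0,0],[-21,-196,0,0,0,0],[-25,-234,0,0,0,0],[-29,-272,0,0,0,0],[-33,-310,0,0,0,0],[-37,-346,0,0,0,0],[-41,-380,0,0,0,0],[-44,-405,0,0,0,0]]])

```text
time: 11.78
tool_pos: [505.7, -177.6, 289.6]
tcp_rot: [-179.9, 0.0, 84.6]
ft_force: [0.3, 1.2, -2.1]
finger_gap: 10.7
grip_force: 69.7
```

step_arm(targets=[[[-1,-17,0,0,0,0],[-2,-27,0,0,0,0],[-2,-27,0,0,0,0],[-2,-27,-20,0,0,0],[-2,-27,-45,0,0,0],[-2,-27,-70,0,0,0],[-2,-27,-95,0,0,0],[-2,-27,-120,0,0,0],[-2,-27,-145,0,0,0],[-2,-27,-165,0,0,0],[-2,-27,-180,0,0,0],[-2,-27,-180,0,0,0]]])

```text
time: 12.78
tool_pos: [502.8, -198.8, 106.6]
tcp_rot: [-179.6, -0.2, 84.7]
ft_force: [-1.1, 0.4, -2.5]
finger_gap: 11.1
grip_force: 69.6
```

```bash
python3 - <<'E'
from h import *
print(r.sense()["tool_pos"],r.sense()["ft_force"])
a,b=[cv2.resize(vision.snapshot(n)["img"][y:y+150,x:x+200],(400,300)) for n,x,y in(("scene",160,205),("side",260,110))]; cv2.imwrite("pics/m4.png",np.hstack([a,b]))
E
```

```text
[ 502.81714549 -198.76986447  106.60759733] [-1.09636327  0.36803738 -2.49980895]
```

View pics/m4.png

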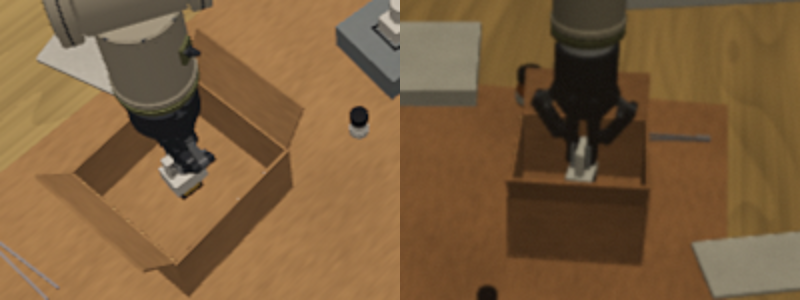

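The module is inside the carton, clear of the walls and flaps, with its foot about 25 mm up. I'll lower it gently to contact.

step_arm(targets=[[[0,0,0,0,0,0],[0,0,-5,0,0,0],[0,0,-10,0,0,0],[0,0,-14,0,0,0],[0,0,-18,0,0,0],[0,0,-20,0,0,0],[0,0,-21,0,0,0],[0,0,-22,0,0,0],[0,0,-22,0,0,0]]])

```text
time: 13.63
tool_pos: [505.5, -201.6, 89.1]
tcp_rot: [-180.0, -0.0, 84.7]
ft_force: [-0.4, 0.7, -2.1]
finger_gap: 11.1
grip_force: 69.7
```

step_arm(targets=[[[0,0,-1,0,0,0],[0,0,-1,0,0,0],[0,0,-1,0,0,0]]])

```text
time: 13.88
tool_pos: [505.6, -201.6, 88.4]
tcp_rot: [180.0, 0.0, 84.7]
ft_force: [-1.5, -0.6, -1.5]
finger_gap: 10.6
grip_force: 69.7
```

step_arm(targets=[[[0,0,-1,0,0,0],[0,0,-2,0,0,0],[0,0,-2,0,0,0],[0,0,-2,0,0,0]]])

```text
time: 14.22
tool_pos: [505.5, -201.5, 86.2]
tcp_rot: [-180.0, -0.0, 84.7]
ft_force: [-0.7, -0.3, -0.9]
finger_gap: 11.1
grip_force: 69.7
```

step_arm(targets=[[[0,0,-0.5,0,0,0],[0,0,-1,0,0,0],[0,0,-1,0,0,0],[0,0,-1,0,0,0]]])

```text
time: 14.55
tool_pos: [505.7, -201.6, 85.5]
tcp_rot: [180.0, 0.0, 84.7]
ft_force: [0.7, -0.1, 0.3]
finger_gap: 11.0
grip_force: 70.0
```

step_arm(targets=[[[0,0,-0.5,0,0,0],[0,0,-1,0,0,0],[0,0,-1,0,0,0],[0,0,-1,0,0,0]]])

```text
time: 14.88
tool_pos: [505.9, -201.7, 85.5]
tcp_rot: [180.0, 0.0, 84.7]
ft_force: [-4.2, 1.8, 7.5]
finger_gap: 10.6
grip_force: 71.4
```

It's on the floor: 7.5 N upward and z has stopped dropping. I'll release to half opening, then rise.

step_arm(targets=[[[0,0,0.5,0,0,0],[0,0,0.5,0,0,0],[0,0,0.5,0,0,0],[0,0,0.5,0,0,0],[0,0,0.5,0,0,0],[0,0,0.5,0,0,0],[0,0,0.5,0,0,0],[0,0,0.5,0,0,0]]], fingers=0)

```text
time: 15.55
tool_pos: [505.6, -201.6, 84.7]
tcp_rot: [-180.0, -0.0, 84.7]
ft_force: [-0.1, 0.2, 0.7]
finger_gap: 42.6
grip_force: 0.0
```

step_arm(targets=[[[0,0,5,0,0,0],[0,0,15,0,0,0],[0,0,30,0,0,0],[0,0,50,0,0,0],[0,0,75,0,0,0],[0,0,100,0,0,0],[0,0,125,0,0,0],[0,0,150,0,0,0],[0,0,175,0,0,0],[0,0,200,0,0,0],[0,0,200,0,0,0],[0,0,200,0,0,0]]])

```text
time: 16.55
tool_pos: [506.6, -202.1, 288.1]
tcp_rot: [179.7, 0.1, 84.7]
ft_force: [-1.0, 1.1, -0.7]
finger_gap: 42.9
grip_force: 0.0
```

```bash
python3 - <<'E'
from h import *
a=[cv2.resize(vision.snapshot(n)["img"][y:y+h,x:x+w],(400,300)) for n,x,y,w,h in(("scene",160,130,280,210),("side",240,110,200,150),("wrist",0,0,640,480))]; cv2.imwrite("pics/m5.png",np.vstack([np.hstack(a[:2]),np.hstack([a[2],a[2]*0])])); print(r.sense()["tool_pos"])
E
```

```text
[ 505.06276065 -201.30784845  283.88656694]
```

View pics/m5.png

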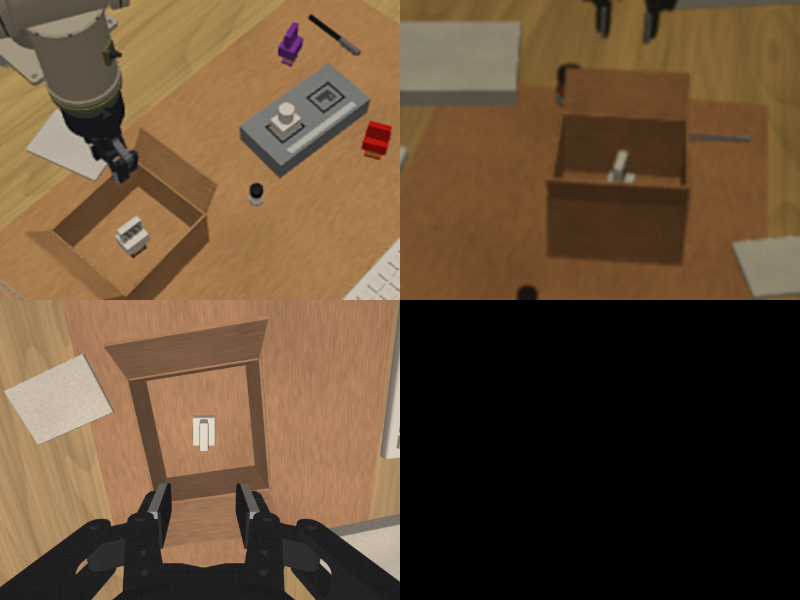

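The module stands upright in the middle of the carton (wrist panel (204,432)). Both flaps are open, the knob module is seated at (285,120), and the bystanders haven't moved. I'm handing in.

```bash
python3 -c "
from bench import r
print(r.hand_in())"
```

```text
the job is handed in; nothing more can be done
None
```

The paddle module stands released and upright inside the carton, with both flaps open past upright, the knob module still plugged in and the bystanders in view unmoved; I handed the job in at about 17 s of the 64 s limit, and no verdict was returned.

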